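Take a clean stopper from the lidded rack with tongs

ROBOT

A 7-joint arm with a two-finger parallel gripper is mounted at the origin on the work surface. World frame = base frame: x ahead of the robot, y to its left, z up, the work surface at z = 0. Lengths are in m, angles in rad, forces in N, time in s.
With the tool pointing down it reaches from about 0.35 to 0.9 m from the base axis. Payload 8.1 kg.
Tool frame: the origin (TCP) lies between the finger pads; the fingertips stand 25 mm ahead of it and the grasp point (between the pads) lies 6 mm ahead of it; z points along the fingers, y is the direction in which the jaws open and shut (so a half turn about z gives the same grasp; the last joint's range is limited). The gripper opens to 92 mm and grips with 3 to 60 N. Pads are 19 mm wide; open, the fingers measure 130 mm over their backs; the gripper's body (75 mm by 190 mm) begins 47 mm behind the grasp point.
Start: joints at [1.095, 0.434, 0.025, 1.573, -0.012, 1.134, -0.075], TCP at [0.228, -0.582, 0.252] pointing down, gripper open.
Joint ranges: [-2.62, 2.62], [-0.44, 2.09], [-1.27, 1.32], [0.08, 2.57], [-1.32, 4.46], [0.12, 2], [-2.74, 2.74]. Speed limits (rad/s): [2.22, 2.22, 3.01, 3.01, 3.14, 3.14, 3.14].

INTERFACE

Orientations are given as a rotation vector (axis times angle).
In Python, from cell import * gives the robot as it stands.
- The arm moves only by the shell command python3 -m jog 'ROWS' [FORCE]. ROWS is JSON, one flat list of numbers, 5 for each row, row after row: the finger opening in mm, from 0 to 91.8, then the shift along the tool's x, y, z in units of 40 mm (1.0 is 40 mm), then the turn about the tool's z in units of 6 degrees (1.0 is 6 degrees). A call has 1 to 20 rows; each row shifts and turns the pose as measured when the row begins, along the tool's axes as they then stand; what a row does not reach is not made up. A row lasts 1/12 s, in which the tool goes at most 41.7 mm and 7.16 degrees, less where a joint would pass 70% of its speed; a pose out of reach is approached as far as the arm can. A call is refused whole if a number of a shift passes 1 or a number of a turn 1, either way. A call with a gripper value outside its range is refused whole. The fingers move at their own pace and stop on an object; FORCE is the grip in N (left out, the last holds). Time passes only in rows, so rows that do not move let the fingers close. It gives the time, the measured TCP pose, the force and the opening at its end, in the units of the state.
- observe(): the state, without advancing time (a new reading comes with each control period).
- get_image(name): name is "scene" or "side" or "wrist"; returns the picture (400x640x3 uint8, red, green, blue); there is no depth.
- camera_params(name): a dict with "intrinsics" (3x3 intrinsics, pixels), "xyz" and "orientation" of the camera in the world. Camera axes: x right, y down, z forward; pixel columns grow to the right and rows downward; lengths in m; the calibration is good to about 2 mm. A picture is of the moment at which its call begins: read the wrist's pose just before it. camera_params takes no time and is no camera call; for the wrist camera it gives the pose at the moment of the call.
- sign_off(): hands the job in, once; it reports no verdict.
The state is a dict: "clock": time; "joints": joint angles; "dq": joint speeds; "joint_efforts": joint torques, N m; "position": TCP position; "ee_rot": TCP orientation; "force": force on the tool from outside, world axes, zero at the start; "ft_torque": the same for the moment, N m; "width": opening from 0.0 (shut) to 1.0 (fully open).
Only numpy, scipy, OpenCV 4.12 (cv2) and the standard library are available. Lean on these libraries where they do the work, as an engineer would, in place of code of your own. Each camera call takes 0.05 s, during which the arm holds its last target. There are 200 camera calls.

TASK

Wind the crank of the stopper rack clockwise (seen from above) through one full turn so that its clear lid swings fully open, then pick up the tongs and with them take the red stopper off the rack. Finish holding it still in the squeezed tongs, about 10 cm above the rack; the stopper is sanitised, so only the tongs may touch it, and leave the two grey stoppers and the can where they stand.

Things in the scene. Friction and masses are not known exactly. Their poses are not given: they have to be found in the camera images.
- rack_mid (a point): Middle of the top face of the fixed steel rack's deck, 25 mm above the table; axes are the rack's (x away from the robot at yaw 0, z up). Deck x -55 to +70 mm, y -100 to +100 mm. Three stoppers stand in a row at about x = 0, y = -75, 0, +75 mm, in any order, under a clear lid.
- lid (a joint): Angle (rad) of the clear lid, 0 shut, always 0.28 x crank angle (1.76 after a full turn). A box 125 x 200 mm, 62 mm high, open below, hinged along the deck's rear edge (x = +70 mm in the rack's axes). After a full turn it leans back behind the hinge, reaching 160 mm above the table.
- crank_axis (a point): Point on the crank's vertical axis, 86 mm above the table (mid height of its knob), over a blue gearbox 165 x 70 x 45 mm. From the rack's middle it lies 50 mm in -x and 210 mm in +y of the rack's axes. The crank arm is a steel bar 18 mm wide, its upper face 59 mm above the table.
- knob (a point): Middle of the crank's upright red knob: a cylinder of 24 mm diameter, 42 mm tall (63 to 105 mm above the table), 45 mm from the crank axis. It spins freely on its pin, so it may be held at a fixed orientation while it is led round the circle.
- crank (a joint): Crank angle in rad: 0 at the start (lid shut, knob on the -x side of the axis in the rack's axes), growing clockwise seen from above; one full turn is 6.28, end stop 6.45. It needs about 2 to 4 N at the knob and stays where it is left.
- tongs_mid (a point): Centre of the place to grip the spring tongs, half-way up their 22 mm high arms. They lie on their side, 20 to 42 mm above the table, and close sideways: x points to the jaws, y is the closing direction, z up. Pivot 90 mm behind (-x), middle of the jaws 110 mm ahead (+x), jaw ends 138 mm ahead. Blue grip flats, 50 mm long, centred here: 62 mm over the outside when open. About 0.12 kg.
- tong_arm (a joint): Tongs angle in rad, 0 open (grips 62 mm wide outside, jaw gap 60 mm), 0.15 closed on a stopper (grips 48 mm, gap 30 mm): the gap shrinks 2.2 mm per mm of squeeze. A spring pushes the grips apart with 3.3 N (open) to 7.5 N (closed on a stopper), so the tongs can be carried with jaws still open when the grips are squeezed by only 3 to 6 mm.
- tong_rest: Fixed white rest under the tongs: base plate 190 x 85 mm, 4 mm thick, with two bars whose tops are 20 mm above the table, 75 mm behind and 62 mm ahead of its origin, along the tongs; fingers go down between them. Origin on the table below the tongs' grip place (within 5 mm), x towards the jaws.
- red_stopper_mid (a point): Centre, half-way up, of the red stopper: upright, 42 mm tall, a 30 mm diameter cylinder with a flange of 38 mm diameter from 35 to 42 mm on top; 20 to 45 g. Stands on the deck (25 mm above the table). Take it below the flange, middle of the jaws about 17 mm above the deck; the open jaws pass down over the flange.
- grey_stopper_a_mid (a point): Centre of a grey stopper of the same shape; leave it.
- grey_stopper_b_mid (a point): Centre of the other grey stopper; leave it.
- can_mid (a point): Centre of a blue and white drinks can, 62 mm diameter, 107 mm tall, standing on the table beyond the tongs; leave it.

How it is judged:
By the outcome, as a careful person would: the job done as asked, in the order asked, and still so for the second after the job is handed in, while the arm keeps its last pose, push and grip.
It also fails if it takes over 67 s, if anything falls off the work surface, if the arm or the gripper's body presses on something with over 40 N, if the wrist force passes 120 N, or if a joint passes its speed limit or range.

## Working session

There is one attempt and no reset: what is moved stays moved. The work goes in short steps, Python scripts to look and compute and a shell command to move; the robot and the scene stay as the last step left them, time stands still between calls to the robot, and variables do not carry over. Pictures are saved under pics/ and viewed, about 8 in all and at most 12, crops included, and the job is handed in when it is done.

```bash
ls; mkdir -p pics
python3 - <<'E'
from cell import *
import cv2,numpy as np
print(observe())
for n in("scene","side","wrist"):
    p=camera_params(n);print(n,p)
    cv2.imwrite(f"pics/{n}0.png",get_image(n)[:,:,::-1])
a=[cv2.imread(f"pics/{n}0.png") for n in("scene","side")]
E
```

```text
pics
{'clock': 0.0, 'joints': array([ 1.09539315,  0.43524985,  0.02495439,  1.57412011, -0.01163757,
        1.13402273, -0.07509708]), 'dq': array([ 9.53688605e-04,  1.93341400e-05,  4.26205041e-04,  3.06372369e-04,
       -6.40006899e-04, -8.97726037e-04, -1.38472137e-04]), 'joint_efforts': array([-1.70677442e-03, -6.67854953e+01,  9.84125398e-01, -3.14468014e+01,
       -6.03558705e-02,  4.30448726e-02,  2.30206979e-04]), 'position': array([ 0.22743041, -0.5816188 ,  0.25091914]), 'ee_rot': array([-3.08561633e+00, -5.81813397e-01,  6.47338669e-04]), 'force': array([-1.06297239,  0.71870937,  0.5206517 ]), 'ft_torque': array([-0.04613219,  0.0400842 , -0.00629252]), 'width': 1.004317092132971}
scene {'intrinsics': array([[500.89187735,   0.        , 322.1756024 ],
       [  0.        , 500.89187735, 209.13372157],
       [  0.        ,   0.        ,   1.        ]]), 'xyz': array([0.92547933, 0.33675108, 0.99271458]), 'orientation': array([-1.14601953, -2.58029877,  0.74449463])}
side {'intrinsics': array([[446.51838149,   0.        , 315.10422269],
       [  0.        , 446.51838149, 200.39155655],
       [  0.        ,   0.        ,   1.        ]]), 'xyz': array([0.11707105, 0.55600114, 0.86956058]), 'orientation': array([-0.80753501,  2.6428997 , -1.01680377])}
wrist {'intrinsics': array([[294.31039252,   0.        , 317.07435148],
       [  0.        , 294.31039252, 194.61145671],
       [  0.        ,   0.        ,   1.        ]]), 'xyz': array([ 0.29249842, -0.55670043,  0.38383868]), 'orientation': array([ 2.41117877, -1.64225141, -0.22071241])}
```

View pics/scene0.png

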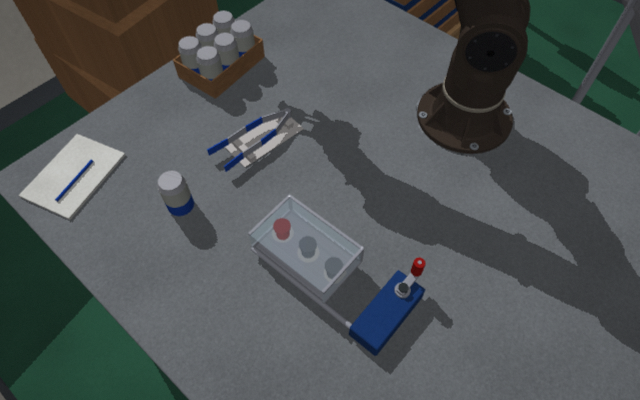

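View pics/side0.png

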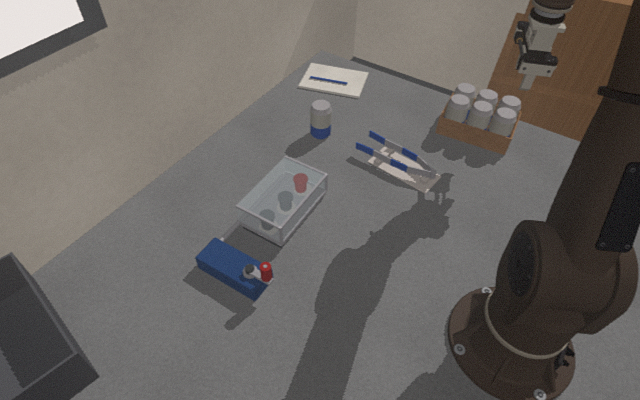

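```bash
cat > h.py <<'E'
from cell import *
import cv2,numpy as np
from scipy.spatial.transform import Rotation as R
def ray(p,uv):
    d=np.linalg.inv(p["intrinsics"])@np.array([uv[0],uv[1],1.]); d=R.from_rotvec(p["orientation"]).apply(d)
    return np.array(p["xyz"]),d/np.linalg.norm(d)
def onz(p,uv,z):
    o,d=ray(p,uv); return o+d*(z-o[2])/d[2]
def tri(p,a,q,b):
    o1,d1=ray(p,a);o2,d2=ray(q,b)
    s=np.linalg.lstsq(np.c_[d1,-d2],o2-o1,rcond=None)[0]
    A=o1+d1*s[0];B=o2+d2*s[1];return (A+B)/2,np.linalg.norm(A-B)
def proj(p,X):
    c=R.from_rotvec(p["orientation"]).inv().apply(np.array(X)-p["xyz"]);k=p["intrinsics"]@c;return k[:2]/k[2]
def blobs(im,kind,amin=25):
    h=cv2.cvtColor(im,cv2.COLOR_BGR2HSV)
    if kind=="red": m=((h[...,0]<8)|(h[...,0]>172))&(h[...,1]>90)&(h[...,2]>70)
    else: m=(abs(h[...,0].astype(int)-112)<12)&(h[...,1]>120)&(h[...,2]>50)
    n,l,s,c=cv2.connectedComponentsWithStats(m.astype(np.uint8))
    return [(s[i,4],c[i].round(1),s[i,:4],cv2.minAreaRect(np.argwhere(l==i)[:,::-1].astype(np.float32))) for i in range(1,n) if s[i,4]>=amin]
E
python3 - <<'E'
from h import *
for n in("scene","side"):
    im=cv2.imread(f"pics/{n}0.png");p=camera_params(n)
    for k in("red","blue"):
        for a,c,b,r in blobs(im,k): print(n,k,a,c,b,np.round(cv2.boxPoints(r)).astype(int).tolist(),onz(p,c,.04).round(4)[:2])
a=cv2.resize(cv2.imread("pics/scene0.png")[100:300,200:440],None,fx=3,fy=3,interpolation=2)
cv2.imwrite("pics/c1.png",a)
b=cv2.resize(cv2.imread("pics/side0.png")[120:310,190:450],None,fx=3,fy=3,interpolation=2)
cv2.imwrite("pics/c2.png",b)
E
```

```text
scene red 198 [281.4 226.4] [274 219  16  20] [[270, 227], [282, 216], [293, 227], [281, 238]] [ 0.5778 -0.1033]
scene red 181 [417.8 266.5] [411 257  15  20] [[408, 272], [416, 255], [427, 261], [419, 277]] [0.4556 0.177 ]
scene blue 104 [253.6 123.7] [246 117  17  14] [[244, 126], [261, 116], [263, 121], [247, 131]] [ 0.412  -0.3653]
scene blue 96 [268.2 136.4] [261 129  15  16] [[259, 140], [274, 128], [278, 132], [262, 144]] [ 0.4166 -0.3083]
scene blue 138 [217.4 146.5] [207 139  21  16] [[206, 149], [226, 138], [229, 143], [209, 155]] [ 0.522  -0.3776]
scene blue 136 [233.  161.6] [224 153  19  18] [[222, 166], [241, 152], [245, 157], [226, 171]] [ 0.5278 -0.315 ]
scene blue 144 [ 73.7 180.1] [ 56 160  37  41] [[55, 199], [90, 159], [92, 161], [57, 200]] [ 0.8137 -0.5514]
scene blue 239 [182.  208.3] [166 196  28  20] [[166, 205], [191, 196], [196, 210], [171, 219]] [ 0.6941 -0.3026]
scene blue 2677 [384.1 314.4] [349 271  76  84] [[345, 332], [397, 267], [427, 291], [375, 356]] [0.585  0.1898]
side red 184 [265.7 271.6] [260 262  12  20] [[259, 262], [270, 261], [272, 280], [262, 282]] [0.495 0.166]
side blue 38 [328.   79.7] [311  77  35   7] [[311, 77], [311, 76], [345, 82], [345, 83]] [ 0.7832 -0.5365]
side blue 142 [319.9 132.6] [311 127  19  12] [[311, 127], [329, 127], [329, 138], [311, 138]] [ 0.6563 -0.2948]
side blue 78 [376.6 136.7] [370 131  15  13] [[368, 135], [370, 130], [385, 139], [383, 143]] [ 0.5123 -0.3718]
side blue 90 [364.1 148.2] [356 143  17  12] [[355, 147], [357, 142], [373, 149], [371, 154]] [ 0.5174 -0.3082]
side blue 83 [408.9 153.6] [402 148  15  12] [[401, 152], [403, 147], [417, 155], [414, 160]] [ 0.4041 -0.359 ]
side blue 88 [398.1 164.5] [391 159  16  12] [[389, 163], [391, 159], [407, 166], [405, 170]] [ 0.409  -0.3027]
side blue 1442 [227.4 261.3] [196 238  68  53] [[194, 260], [209, 234], [271, 268], [256, 295]] [0.5817 0.1924]
```

View pics/c1.png

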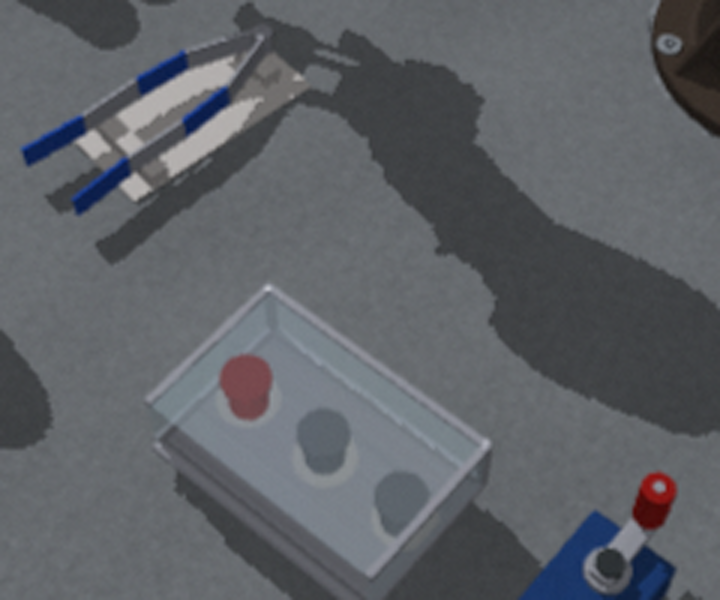

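View pics/c2.png

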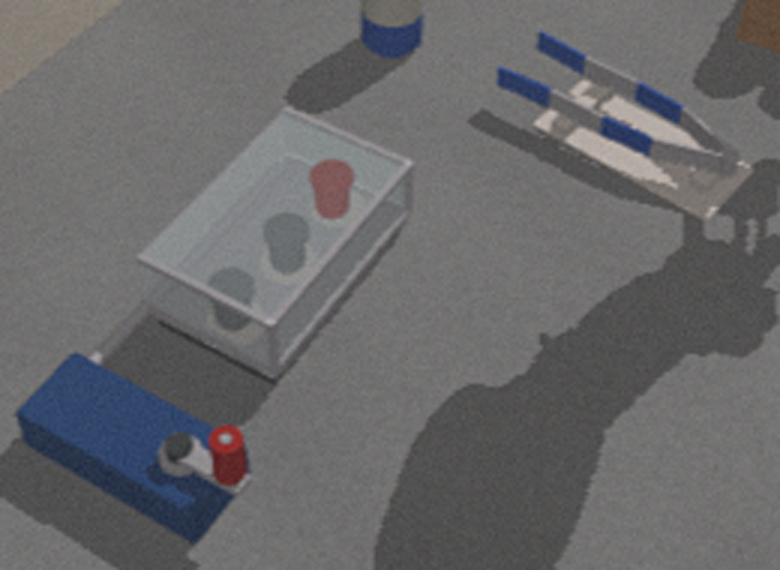

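```bash
cat >> h.py <<'E'
def st():
    s=observe();r=R.from_rotvec(s["ee_rot"]);m=r.as_matrix()
    print("t%.2f"%s["clock"],"pos",s["position"].round(4),"toolx yaw %.2f"%np.degrees(np.arctan2(m[1,0],m[0,0])),"z",m[:,2].round(3),"w %.1f"%(s["width"]*92),"F",s["force"].round(1),"q",s["joints"].round(2))
    return s,m
E
python3 - <<'E'
from h import *
p=camera_params("scene");q=camera_params("side")
P={}
for n,a,b in [("knob",(417.8,266.5),(265.7,271.6)),("red",(282,229),(300.7,182.7)),("ga",(307.7,246.7),(285.7,200.7)),("gb",(333.7,266.7),(267.3,219.3)),
 ("grip1",(253.6,123.7),(408.9,153.6)),("grip2",(268.2,136.4),(398.1,164.5)),("jaw1",(217.4,146.5),(376.6,136.7)),("jaw2",(233,161.6),(364.1,148.2)),("hub",(402.7,288),(250,270)),("can",(182,208.3),(319.9,132.6))]:
    X,e=tri(p,a,q,b);P[n]=X;print(n,X.round(4),"miss %.4f"%e)
g=(P["grip1"]+P["grip2"])/2;j=(P["jaw1"]+P["jaw2"])/2;d=j-g
print("tongs mid",g,"yaw",np.degrees(np.arctan2(d[1],d[0])),"len",np.linalg.norm(d), "grip w",np.linalg.norm(P["grip1"]-P["grip2"]))
# rack fit: known rack points
L=np.array([[0,-75],[0,0],[0,75],[-95,210]])/1e3;W=np.array([P[k][:2] for k in("red","ga","gb","knob")])
l=L-L.mean(0);w=W-W.mean(0);yaw=np.arctan2((l[:,0]*w[:,1]-l[:,1]*w[:,0]).sum(),(l*w).sum())
M=np.array([[np.cos(yaw),-np.sin(yaw)],[np.sin(yaw),np.cos(yaw)]]);t=W.mean(0)-M@L.mean(0)
print("rack",t,"yaw",np.degrees(yaw),"res mm",((L@M.T+t-W)*1e3).round(1).tolist(),"axis",M@[-.05,.21]+t,"knob",M@[-.095,.21]+t)
# gearbox bottom/top contour check
s,m=st();print(m.round(3))
print("knob in tool",m.T@(P["knob"]-s["position"]))
E
```

```text
knob [0.4761 0.1846 0.0811] miss 0.0014
red [ 0.5837 -0.0948  0.0452] miss 0.0010
ga [ 0.5784 -0.0229  0.0458] miss 0.0017
gb [0.5777 0.0508 0.0486] miss 0.0031
grip1 [ 0.4074 -0.3712  0.0302] miss 0.0021
grip2 [ 0.4122 -0.3135  0.0308] miss 0.0019
jaw1 [ 0.5176 -0.3852  0.0288] miss 0.0013
jaw2 [ 0.5233 -0.3222  0.0278] miss 0.0020
hub [0.5204 0.1857 0.0507] miss 0.0021
can [ 0.6829 -0.3333 -0.0012] miss 0.0055
tongs mid [ 0.40979604 -0.34237796  0.03048791] yaw -5.8546174014347585 len 0.11126157795807301 grip w 0.05793215742657549
rack [ 0.57983195 -0.02209845] yaw 2.3109686505769624 res mm [[-0.8, -2.2], [1.5, 0.8], [-0.9, 2.0], [0.3, -0.7]] axis [0.52140477 0.18571461] knob [0.47644137 0.18390007]
t0.15 pos [ 0.2275 -0.5818  0.2511] toolx yaw 21.36 z [-0.001  0.001 -1.   ] w 91.8 F [-0.6  0.   0.5] q [ 1.1   0.44  0.02  1.57 -0.01  1.13 -0.08]
[[ 0.931  0.364 -0.001]
 [ 0.364 -0.931  0.001]
 [-0.    -0.001 -1.   ]]
knob in tool [ 0.51069837 -0.62293557  0.17072496]
```

```bash
python3 -m jog '[90,0,0,0,-0.985, 90,0,0,0,-0.985, 90,0,0,0,-0.985, 90,0,0,0,-0.985, 90,0,0,0,-0.985, 90,0,0,0,-0.985, 90,0,0,0,-0.985, 90,0,0,0,-0.985, 90,0,0,0,-0.985, 90,0,0,0,-0.985, 90,0,0,0,-0.985, 90,0,0,0,-0.985, 90,0.9,0.33,0,0, 90,0.9,0.33,0,0, 90,0.9,0.33,0,0, 90,0.9,0.33,0,0, 90,0.9,0.33,0,0, 90,0.9,0.33,0,0, 90,0.9,0.33,0,0, 90,0.9,0.33,0,0]'; python3 -c "
from h import *
st()"
```

```text
clock: 1.82
position: [0.2991, -0.278, 0.2444]
ee_rot: [-2.111, -2.31, -0.001]
force: [0.8, 0.1, 1.2]
width: 0.98
t1.82 pos [ 0.2991 -0.278   0.2444] toolx yaw 95.16 z [-0.009  0.009 -1.   ] w 90.1 F [0.8 0.1 1.2] q [ 1.02  0.13 -0.43  2.04  0.06  1.    0.64]
```

```bash
python3 -m jog '[90,0.85,0.42,0,0.16, 90,0.85,0.42,0,0.16, 90,0.85,0.42,0,0.16, 90,0.85,0.42,0,0, 90,0.85,0.42,0,0, 90,0.85,0.42,0,0, 90,0.85,0.42,0,0, 90,0.85,0.42,0,0, 90,0.85,0.42,0,0, 90,0.85,0.42,0,0, 90,0.85,0.42,0,0, 90,0.85,0.42,0,0, 90,0.85,0.42,0,0, 90,0,0,0,0]'; python3 -c "
from h import *
s,m=st();print(m.T@(np.array([.4765,.184,.095])-s['position'])/.04)"
```

```text
clock: 2.98
position: [0.5005, 0.2037, 0.2457]
ee_rot: [-2.174, -2.255, -0.002]
force: [-1.8, -0.3, 1.3]
width: 0.979
t2.98 pos [0.5005 0.2037 0.2457] toolx yaw 92.10 z [-0.006  0.008 -1.   ] w 90.1 F [-1.8 -0.3  1.3] q [ 0.07  0.41 -0.75  1.74  0.29  1.11 -0.73]
[-0.50034227 -0.59435982  3.76860773]
```

```bash
python3 -m jog '[90,-0.25,-0.3,0,0, 90,-0.25,-0.3,0,0, 90,0,0,0.65,0, 90,0,0,0.65,0, 90,0,0,0.65,0, 90,0,0,0.3,0, 90,0,0,0,0]'; python3 -c "
from h import *
s,m=st();print(m.T@(np.array([.4765,.184,.095])-s['position'])/.04)
cv2.imwrite('pics/w1.png',get_image('wrist')[:,:,::-1])"
```

```text
clock: 3.57
position: [0.4758, 0.1881, 0.1519]
ee_rot: [-2.163, -2.261, -0.005]
force: [-0.6, 0.2, -0.1]
width: 0.98
t3.57 pos [0.4758 0.1881 0.1519] toolx yaw 92.53 z [-0.007  0.011 -1.   ] w 90.2 F [-0.6  0.2 -0.1] q [ 0.06  0.47 -0.71  1.92  0.37  0.89 -0.79]
[-0.11939129  0.020377    1.42091007]
```

View pics/w1.png

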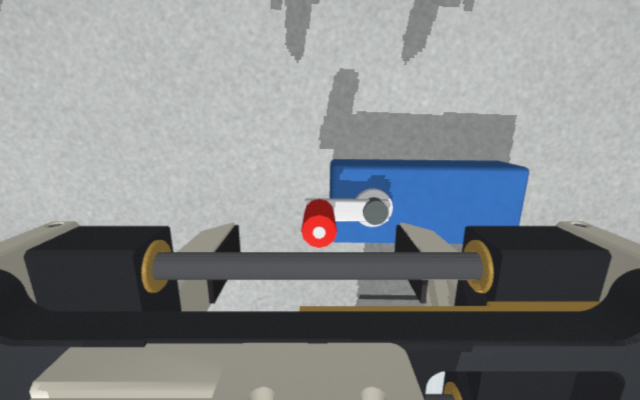

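The wrist view shows the knob top at about (319,232), centred between the fingers, with the gearbox to its right. I go down and close.

```bash
python3 -m jog '[90,-0.06,0,0.5,0, 90,-0.06,0,0.5,0, 90,0,0,0.35,0, 60,0,0,0,0, 40,0,0,0,0, 15,0,0,0,0, 15,0,0,0,0, 15,0,0,0,0, 15,0,0,0,0, 15,0,0,0,0]' 20; python3 -c "
from h import *
s,m=st();print(s['position']-np.array([.5214,.1857,.095]))
im=get_image('scene')[:,:,::-1];cv2.imwrite('pics/s1.png',im)"
```

```text
clock: 4.45
position: [0.4818, 0.1868, 0.1071]
ee_rot: [-2.169, -2.264, -0.025]
force: [0.5, 0.5, 0.2]
width: 0.52
t4.45 pos [0.4818 0.1868 0.1071] toolx yaw 92.45 z [ 0.007  0.016 -1.   ] w 47.8 F [0.5 0.5 0.2] q [ 0.03  0.52 -0.67  1.97  0.44  0.79 -0.84]
[-0.03955448  0.00105898  0.01212638]
```

```bash
python3 -m jog '[45,-0.06,-0.15,0.3,0, 15,0,0,0.1,0, 15,0,0,0,0, 15,0,0,0,0, 15,0,0,0,0, 15,0,0,0,0, 15,0,0,0,0, 15,0,0,0,0]' 20; python3 -c "
from h import *
s,m=st();print(s['position']-np.array([.5214,.1857,.095]))"
```

```text
clock: 5.17
position: [0.4768, 0.1848, 0.0919]
ee_rot: [-2.169, -2.264, -0.026]
force: [-0.1, 0.5, -2.5]
width: 0.258
t5.17 pos [0.4768 0.1848 0.0919] toolx yaw 92.45 z [ 0.007  0.016 -1.   ] w 23.7 F [-0.1  0.5 -2.5] q [ 0.02  0.54 -0.65  1.99  0.46  0.75 -0.87]
[-0.04463453 -0.00087251 -0.00312952]
```

```bash
cat > ck.py <<'E'
from h import *
s,m=st();y=np.radians(2.3);r=R.from_euler('z',-y).apply(s['position']-np.array([.5218,.1866,.092]))*1e3
th=np.degrees(np.arctan2(r[1],-r[0]))%360;print("theta %.1f rad %.1f"%(th,np.hypot(*r[:2])),"dz",r[2])
import sys
for t in map(float,sys.argv[1:]):
    d=m.T@(np.array([.5218,.1866,.092])+R.from_euler('z',y).apply([-.045*np.cos(np.radians(t)),.045*np.sin(np.radians(t)),0])-s['position']);print(t,(d/.04).round(3))
E
python3 -m jog '[15,0.29,0.04,0,0, 15,0.27,0.11,0,0, 15,0.23,0.18,0,0, 15,0.18,0.23,0,0, 15,0.11,0.27,0,0, 15,0.04,0.29,0,0]' 25; python3 ck.py 90 105 120
```

```text
clock: 5.67
position: [0.5165, 0.2314, 0.0918]
ee_rot: [-2.169, -2.264, -0.008]
force: [-2.4, -6.5, 1.2]
width: 0.257
t5.67 pos [0.5165 0.2314 0.0918] toolx yaw 92.47 z [-0.001  0.008 -1.   ] w 23.6 F [-2.4 -6.5  1.2] q [-0.07  0.61 -0.63  1.85  0.47  0.83 -0.89]
theta 85.6 rad 45.1 dz -0.18328308240798952
90.0 [ 0.     0.087 -0.005]
105.0 [-0.039  0.378 -0.005]
120.0 [-0.152  0.649 -0.006]
```

Tracks very well. Next quarter, starting at 85.6°.

```bash
python3 -m jog '[15,-0.03,0.34,0,0, 15,-0.11,0.27,0,0, 15,-0.18,0.23,0,0, 15,-0.23,0.18,0,0, 15,-0.27,0.11,0,0, 15,-0.29,0.04,0,0]' 25; python3 ck.py 180 195 210
```

```text
clock: 6.17
position: [0.5665, 0.1937, 0.0918]
ee_rot: [-2.16, -2.269, 0.001]
force: [-1.7, 2.4, -2.2]
width: 0.258
t6.17 pos [0.5665 0.1937 0.0918] toolx yaw 92.83 z [-0.007  0.006 -1.   ] w 23.8 F [-1.7  2.4 -2.2] q [ 0.01  0.65 -0.63  1.76  0.47  0.88 -0.78]
theta 173.3 rad 45.3 dz -0.18410754966052822
180.0 [-0.132  0.    -0.005]
195.0 [-0.423 -0.041 -0.007]
210.0 [-0.693 -0.156 -0.008]
```

```bash
python3 -m jog '[15,-0.35,-0.02,0,0, 15,-0.28,-0.10,0,0, 15,-0.24,-0.17,0,0, 15,-0.18,-0.23,0,0, 15,-0.11,-0.27,0,0, 15,-0.04,-0.29,0,0]' 25; python3 ck.py 270 285 300
```

```text
clock: 6.67
position: [0.5263, 0.1414, 0.0919]
ee_rot: [-2.16, -2.267, -0.014]
force: [1.4, 10.3, -8.3]
width: 0.253
t6.67 pos [0.5263 0.1414 0.0919] toolx yaw 92.77 z [-0.001  0.013 -1.   ] w 23.3 F [ 1.4 10.3 -8.3] q [ 0.11  0.58 -0.65  1.9   0.46  0.8  -0.74]
theta 266.6 rad 45.5 dz -0.1344298328141702
270.0 [ 0.01  -0.067 -0.003]
285.0 [ 0.051 -0.358 -0.003]
300.0 [ 0.166 -0.628 -0.001]
```

```bash
python3 -m jog '[15,0.03,-0.34,0,0, 15,0.11,-0.27,0,0, 15,0.18,-0.23,0,0, 15,0.23,-0.18,0,0, 15,0.27,-0.11,0,0, 15,0.29,-0.04,0,0, 15,0.08,0,0,0, 15,0,0,0,0]' 25; python3 ck.py 362; python3 -c "
from h import *
for n in ('scene','side'): cv2.imwrite(f'pics/{n}2.png',get_image(n)[:,:,::-1])
a=[cv2.imread(f'pics/{n}2.png') for n in ('scene','side')]
cv2.imwrite('pics/both2.png',np.hstack([a[0][80:380,180:480],a[1][80:380,150:450]]))"
```

```text
clock: 7.33
position: [0.4767, 0.1827, 0.0919]
ee_rot: [-2.169, -2.266, -0.034]
force: [2.6, 2.8, -5.7]
width: 0.251
t7.33 pos [0.4767 0.1827 0.0919] toolx yaw 92.50 z [ 0.012  0.019 -1.   ] w 23.1 F [ 2.6  2.8 -5.7] q [ 0.02  0.53 -0.66  2.    0.46  0.74 -0.86]
theta 357.4 rad 45.3 dz -0.1276846429355688
362.0 [ 0.091  0.007 -0.001]
```

View pics/both2.png

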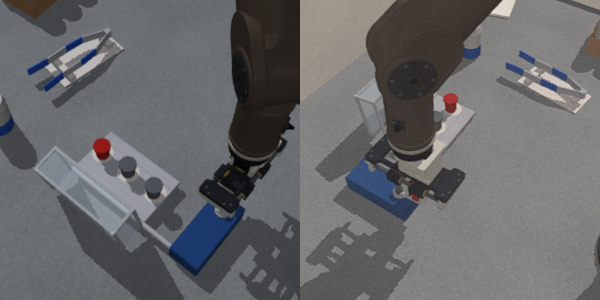

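The lid is open, leaning back behind the deck (left crop, around (85,190)). The red stopper is at the far end of the row. I nudge the knob past 360° and let go.

```bash
python3 -m jog '[15,0.12,0,0,0, 15,0.05,0,0,0, 15,0,0,0,0, 60,0,0,0,0, 60,0,0,0,0, 60,0,0,0,0, 60,0,0,0,0, 60,0,0,0,0, 60,0,0,0,0, 60,0,0,-0.3,0, 60,0,0,-0.6,0, 60,0,0,-0.9,0, 60,0,0,-0.9,0, 60,0,0,-0.9,0, 88,0,0,-0.4,0]'; python3 -c "
from h import *
st()
im=get_image('scene')[:,:,::-1];cv2.imwrite('pics/s3.png',im)
p=camera_params('scene')
for a,c,b,r in blobs(im,'red'): print(a,c,onz(p,c,.081).round(4))
"
```

```text
clock: 8.68
position: [0.4712, 0.1844, 0.259]
ee_rot: [-2.164, -2.264, -0.019]
force: [0.2, 1.2, 1.0]
width: 0.69
t8.68 pos [0.4712 0.1844 0.259 ] toolx yaw 92.57 z [ 0.001  0.016 -1.   ] w 63.4 F [0.2 1.2 1. ] q [ 0.14  0.33 -0.78  1.81  0.25  1.1  -0.68]
273 [281.4 227.6] [ 0.5948 -0.0823  0.081 ]
188 [418.7 267.2] [0.4759 0.1861 0.081 ]
```

```bash
python3 -m jog '[90,0,0,0,0.94, 90,0,0,0,0.94, 90,0,0,0,0.94, 90,0,0,0,0.94, 90,0,0,0,0.94, 90,0,0,0,0.94, 90,0,0,0,0.94, 90,0,0,0,0.94, 90,0,0,0,0.94, 90,0,0,0,0.94, 90,0,0,0,0.94, 90,0,0,0,0.94, 90,0,0,0,0.94, 90,0,0,0,0.94, 90,0,0,0,0.94, 90,0,0,0,0.94, 90,0,0,0,0.94, 90,0,0,0,0]'
cat > tg.py <<'E'
from h import *
import sys
s,m=st();a=list(map(float,sys.argv[1:]))
print("units",(m.T@(np.array(a[:3])-s['position'])/.04).round(3),"turn",round((np.degrees(np.arctan2(m[1,0],m[0,0]))-a[3])/6,3))
E
python3 tg.py .41 -.342 .12 -5.85
```

```text
clock: 10.23
position: [0.4667, 0.1879, 0.2753]
ee_rot: [-3.111, 0.207, -0.016]
force: [0.8, -0.9, -0.3]
width: 0.983
t10.23 pos [0.4667 0.1879 0.2753] toolx yaw -7.63 z [ 0.012  0.023 -1.   ] w 90.5 F [ 0.8 -0.9 -0.3] q [-0.1   0.24 -0.46  1.82  0.11  1.09 -2.3 ]
units [ 0.321 13.411  3.557] turn -0.297
```

```bash
python3 -m jog '[90,0.02,0.9,0.1,-0.15, 90,0.02,0.9,0.1,-0.15, 90,0.02,0.9,0.1,0, 90,0.02,0.9,0.1,0, 90,0.02,0.9,0.1,0, 90,0.02,0.9,0.1,0, 90,0.02,0.9,0.1,0, 90,0.02,0.9,0.1,0, 90,0.02,0.9,0.1,0, 90,0.02,0.9,0.1,0, 90,0.02,0.9,0.1,0, 90,0.02,0.9,0.1,0, 90,0,0.9,0.1,0, 90,0,0.7,0.1,0, 90,0,0,0,0, 90,0,0,0,0]';python3 tg.py .41 -.342 .12 -5.85
```

```text
clock: 11.57
position: [0.4374, -0.3224, 0.2086]
ee_rot: [-3.111, 0.041, -0.033]
force: [0.6, -0.5, 0.7]
width: 0.98
t11.57 pos [ 0.4374 -0.3224  0.2086] toolx yaw -1.55 z [ 0.021  0.03  -0.999] w 90.2 F [ 0.6 -0.5  0.7] q [ 0.68  0.35 -0.16  1.82  0.02  0.97 -1.08]
units [-0.716  0.576  2.185] turn 0.717
```

```bash
python3 -m jog '[90,-0.24,0.19,0.5,0.24, 90,-0.24,0.19,0.5,0.24, 90,-0.24,0.19,0.5,0.24, 90,0,0,0.5,0, 90,0,0,0.1,0, 90,0,0,0,0]';python3 tg.py .41 -.342 .037 -5.85
python3 - <<'E'
from h import *
p=camera_params("wrist");im=get_image("wrist")[:,:,::-1];cv2.imwrite("pics/w2.png",im)
for a,c,b,r in blobs(im,"blue"): print(a,c,b,onz(p,c,.042).round(4))
q=camera_params("scene");im=get_image("scene")[:,:,::-1];cv2.imwrite("pics/s4.png",im)
for a,c,b,r in blobs(im,"red"): print(a,c)
E
```

```text
clock: 12.07
position: [0.4119, -0.3366, 0.1241]
ee_rot: [-3.106, 0.133, -0.041]
force: [-0.4, -0.3, 1.2]
width: 0.98
t12.07 pos [ 0.4119 -0.3366  0.1241] toolx yaw -4.94 z [ 0.027  0.031 -0.999] w 90.1 F [-0.4 -0.3  1.2] q [ 0.72  0.44 -0.14  1.94  0.03  0.76 -1.09]
units [-0.089  0.211  2.171] turn 0.152
717 [283.8  57.8] [276  13  16  90] [ 0.5233 -0.3205  0.042 ]
744 [375.   57.2] [367  12  18  91] [ 0.5181 -0.3823  0.042 ]
424 [291.9 211.1] [286 180  12  64] [ 0.4142 -0.3148  0.042 ]
429 [363.6 211.9] [358 180  13  65] [ 0.4095 -0.3696  0.042 ]
86 [626.3 226.7] [621 222  17  13] [ 0.3837 -0.5645  0.042 ]
273 [281.4 227.6]
171 [419.4 266.4]
```

View pics/w2.png

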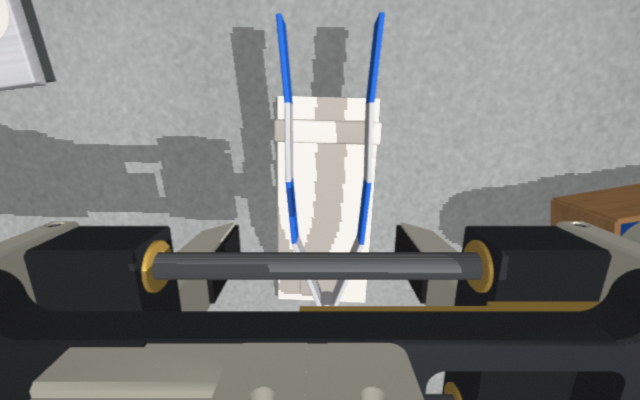

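The tongs lie straight between the fingers: grips at (292,211) and (364,212), jaws pointing up in the picture. I descend on them.

```bash
python3 -m jog '[90,-0.02,0.07,0.6,0.06, 90,-0.02,0.07,0.6,0, 90,0,0,0.5,0, 90,0,0,0.3,0, 90,0,0,0,0]';python3 tg.py .411 -.342 .037 -5.3
```

```text
clock: 12.58
position: [0.4213, -0.3414, 0.0511]
ee_rot: [-3.114, 0.131, -0.065]
force: [-0.1, -0.0, 0.1]
width: 0.98
t12.58 pos [ 0.4213 -0.3414  0.0511] toolx yaw -4.86 z [ 0.043  0.022 -0.999] w 90.1 F [-0.1 -0.   0.1] q [ 0.71  0.55 -0.13  1.98  0.05  0.59 -1.1 ]
units [-0.269  0.047  0.34 ] turn 0.074
```

```bash
python3 -m jog '[90,-0.27,0.04,0.15,0.07, 75,-0.03,0,0.2,0, 75,0,0,0,0, 65,0,0,0,0, 57.5,0,0,0,0, 57.5,0,0,0,0, 57.5,0,0,0,0, 57.5,0,0,0,0, 57.5,0,0,0,0, 57.5,0,0,0,0]' 15;python3 tg.py .411 -.342 .037 -5.3
```

```text
clock: 13.42
position: [0.4124, -0.3431, 0.0415]
ee_rot: [-3.118, 0.14, -0.077]
force: [0.3, -0.1, -1.7]
width: 0.627
t13.42 pos [ 0.4124 -0.3431  0.0415] toolx yaw -5.17 z [ 0.05   0.018 -0.999] w 57.7 F [ 0.3 -0.1 -1.7] q [ 0.72  0.56 -0.13  2.01  0.05  0.55 -1.09]
units [-0.042 -0.021  0.111] turn 0.021
```

```bash
python3 -m jog '[57,0,0,0,0, 57,0,0,0,0, 57,0,0,-0.15,0, 57,0,0,-0.3,0, 57,0,0,-0.5,0, 57,0,0,-0.6,0, 57,0,0,-0.6,0, 57,0,0,-0.5,0, 57,0,0,-0.3,0, 57,0,0,0,0, 57,0,0,0,0]';python3 tg.py .47 -.1 .12 2.3
python3 - <<'E'
from h import *
p=camera_params("wrist");im=get_image("wrist")[:,:,::-1];cv2.imwrite("pics/w3.png",im)
for a,c,b,r in blobs(im,"blue"): print(a,c,b)
E
```

```text
clock: 14.33
position: [0.4052, -0.3442, 0.1663]
ee_rot: [-3.116, 0.139, -0.073]
force: [0.1, 0.6, -1.2]
width: 0.621
t14.33 pos [ 0.4052 -0.3442  0.1663] toolx yaw -5.13 z [ 0.048  0.019 -0.999] w 57.1 F [ 0.1  0.6 -1.2] q [ 0.75  0.37 -0.15  1.91  0.02  0.83 -1.06]
units [ 1.014 -6.195  1.351] turn -1.239
1501 [259.7  44.7] [248   0  24  94]
1334 [375.2  44.4] [365   0  22  94]
284 [626.9 194.6] [603 188  37  15]
117 [565.7 204.2] [560 198  20  17]
582 [265.4 232.7] [257 208  17  45]
514 [369.  233.6] [361 210  17  42]
309 [269.7 291.1] [263 280  15  26]
297 [364.2 291.5] [358 280  14  26]
```

View pics/w3.png

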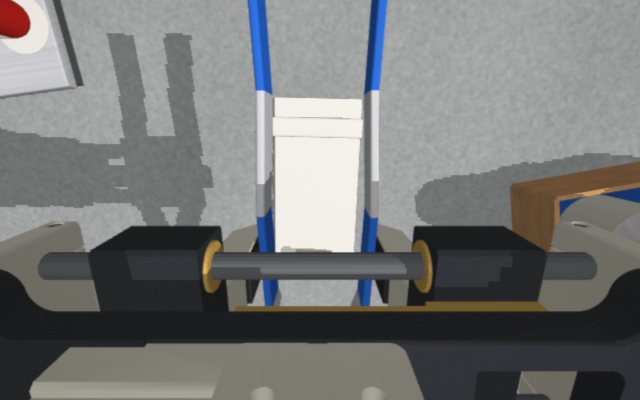

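```bash
python3 -m jog '[57,0.05,-0.2,0,-0.1, 57,0.08,-0.4,0,-0.1, 57,0.08,-0.5,0,-0.1, 57,0.1,-0.5,0,-0.1, 57,0.1,-0.5,0,-0.1, 57,0.1,-0.5,0,-0.1, 57,0.1,-0.5,0,-0.1, 57,0.1,-0.5,0,-0.1, 57,0.1,-0.5,0,-0.1, 57,0.1,-0.5,0,-0.1, 57,0.08,-0.5,0,-0.1, 57,0.08,-0.4,0,-0.1, 57,0.05,-0.3,0,0, 57,0,-0.1,0,0, 57,0,0,0,0, 57,0,0,0,0]';python3 tg.py .473 -.1015 .12 2.3
python3 - <<'E'
from h import *
for n in("scene","side"):
    p=camera_params(n);im=get_image(n)[:,:,::-1];cv2.imwrite(f"pics/{n}5.png",im)
    for k in("red","blue"):
        for a,c,b,r in blobs(im,k): print(n,k,a,c,b)
a=[cv2.imread(f'pics/{n}5.png') for n in ('scene','side')]
cv2.imwrite('pics/both5.png',np.hstack([cv2.resize(a[0][130:330,200:400],None,fx=2,fy=2),cv2.resize(a[1][80:280,220:420],None,fx=2,fy=2)]))
E
```

```text
clock: 15.72
position: [0.4469, -0.0737, 0.1603]
ee_rot: [-3.106, -0.107, -0.037]
force: [-0.8, -1.1, -1.5]
width: 0.624
t15.72 pos [ 0.4469 -0.0737  0.1603] toolx yaw 3.92 z [ 0.023  0.035 -0.999] w 57.4 F [-0.8 -1.1 -1.5] q [ 0.31  0.28 -0.29  2.08  0.06  0.77 -1.51]
units [0.577 0.77  0.996] turn 0.27
scene red 275 [281.5 227.6] [273 218  18  22]
scene red 151 [419.6 267. ] [414 258  12  19]
scene blue 28 [397.2   3.3] [390   0  17   7]
scene blue 72 [319.9 163.3] [315 158  12  13]
scene blue 145 [ 73.6 180.2] [ 56 160  37  41]
scene blue 30 [337.5 178.3] [335 173   5  11]
scene blue 156 [288.3 195.6] [278 185  21  23]
scene blue 237 [181.9 208.4] [166 196  28  20]
scene blue 138 [308.3 209. ] [299 197  19  25]
scene blue 2727 [384.2 314.7] [349 271  76  84]
side red 177 [299.8 183.3] [293 175  15  18]
side red 177 [264.7 272.6] [259 263  12  20]
side blue 33 [322.9  78.8] [311  76  24   6]
side blue 136 [318.9 132.5] [311 127  19  12]
side blue 126 [308.7 157.5] [300 151  19  14]
side blue 132 [297.4 170.6] [287 165  21  13]
side blue 1616 [227.5 263.3] [196 238  66  57]
```

View pics/both5.png

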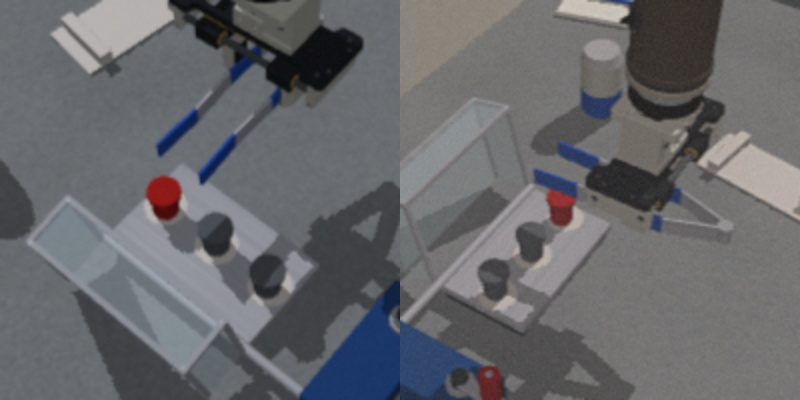

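The tongs hang level, with the jaws short of the red stopper; the left jaw is at scene (308,209) and the right at (288,196). I triangulate the jaws, stopper and knob.

Run:
```python
from h import *
p=camera_params("scene");q=camera_params("side")
P={}
for n,a,b in [("red",(281.5,227.6),(299.8,183.3)),("knob",(419.6,267),(264.7,272.6)),("jR",(288.3,195.6),(308.7,157.5)),("jL",(308.3,209),(297.4,170.6))]:
    P[n],e=tri(p,a,q,b);print(n,P[n].round(4),round(e,4))
j=(P["jR"]+P["jL"])/2;s,m=st()
v=P["jL"]-P["jR"];print("jaw mid",j.round(4),"rel tool",(m.T@(j-s["position"])).round(4),"gap c-c",np.linalg.norm(v),"perp yaw",np.degrees(np.arctan2(-v[0],v[1])))
v=j-s["position"];print("axis yaw",np.degrees(np.arctan2(v[1],v[0])))
y=np.radians(2.3);k=R.from_euler('z',-y).apply(P["knob"]-np.array([.5218,.1866,0]))*1e3
print("crank deg past 360:",np.degrees(np.arctan2(k[1],-k[0])))
```

```text
red [ 0.5837 -0.0945  0.0463] 0.007
knob [0.4755 0.1883 0.0828] 0.0016
jR [ 0.5572 -0.0926  0.1486] 0.0016
jL [ 0.5535 -0.0407  0.1489] 0.0013
t15.82 pos [ 0.447  -0.0747  0.1604] toolx yaw 3.82 z [ 0.023  0.034 -0.999] w 57.4 F [ 1.1 -0.7 -1.5] q [ 0.32  0.28 -0.29  2.08  0.06  0.77 -1.51]
jaw mid [ 0.5554 -0.0666  0.1488] rel tool [ 0.1083 -0.0003  0.0144] gap c-c 0.05196624024626994 perp yaw 4.056635943624576
axis yaw 4.244815760071068
crank deg past 360: 4.416087412020661
```

```bash
python3 -m jog '[57,0.15,0.15,0,0.06, 57,0.2,0.2,0,0.06, 57,0.2,0.2,0.1,0.06, 57,0.1,0.12,0.2,0.07, 57,0,0,0.3,0, 57,0,0,0.3,0, 57,0,0,0.15,0, 57,0,0,0,0, 57,0,0,0,0]'
python3 - <<'E'
from h import *
s,m=st()
p=camera_params("wrist");im=get_image("wrist")[:,:,::-1];cv2.imwrite("pics/w6.png",im)
for k in("red","blue"):
    for a,c,b,r in blobs(im,k): print(k,a,c,b,onz(p,c,.067 if k=="red" else s["position"][2]-.012).round(4))
p=camera_params("scene");im=get_image("scene")[:,:,::-1];cv2.imwrite("pics/scene6.png",im)
for a,c,b,r in blobs(im,"red")+blobs(im,"blue"): print(a,c,b,onz(p,c,.05))
print("jaw mid",s["position"]+m@[.1083,-.0003,.0144])
E
```

```text
clock: 16.57
position: [0.481, -0.11, 0.1133]
ee_rot: [-3.11, -0.038, -0.039]
force: [0.2, -0.2, -1.0]
width: 0.619
t16.57 pos [ 0.481  -0.11    0.1133] toolx yaw 1.37 z [ 0.025  0.032 -0.999] w 57.0 F [ 0.2 -0.2 -1. ] q [ 0.33  0.41 -0.25  2.04  0.1   0.68 -1.52]
red 3365 [296.2  55.1] [269  20  58  71] [ 0.5846 -0.0941  0.067 ]
blue 1470 [259.6  44.6] [248   0  24  95] [ 0.5816 -0.0808  0.1013]
blue 1321 [375.1  44.3] [365   0  22  94] [ 0.5828 -0.1335  0.1013]
blue 1326 [  7.8 151.8] [  0  86  24 103] [0.5289 0.05   0.1013]
blue 582 [265.5 232.9] [257 208  18  44] [ 0.4898 -0.0821  0.1013]
blue 510 [369.  233.6] [361 210  17  42] [ 0.4916 -0.1369  0.1013]
blue 311 [269.8 291.1] [263 280  15  26] [ 0.4553 -0.084   0.1013]
blue 297 [364.4 291.4] [358 280  14  26] [ 0.4575 -0.1367  0.1013]
150 [283.7 230.9] [276 221  15  19] [ 0.58612256 -0.08708256  0.05      ]
186 [418.7 267.3] [412 258  15  19] [0.46074639 0.18116429 0.05      ]
46 [396.8   3.7] [386   0  22  10] [-0.1975903  -0.38347424  0.05      ]
145 [ 73.6 180.2] [ 56 160  37  41] [ 0.81520689 -0.54201333  0.05      ]
59 [296.4 177.4] [292 173  11  11] [ 0.46484885 -0.16506658  0.05      ]
26 [313.1 192. ] [311 189   5   8] [ 0.46892496 -0.10870472  0.05      ]
236 [181.9 208.3] [166 196  28  20] [ 0.69670161 -0.2960179   0.05      ]
152 [264.5 206.8] [254 197  22  21] [ 0.57072011 -0.16219021  0.05      ]
133 [282.4 220.7] [273 210  20  23] [ 0.56969722 -0.10721267  0.05      ]
2730 [384.1 314.8] [349 271  76  84] [0.58919901 0.19183903 0.05      ]
jaw mid [ 0.58959893 -0.10666719  0.10163316]
```

View pics/w6.png

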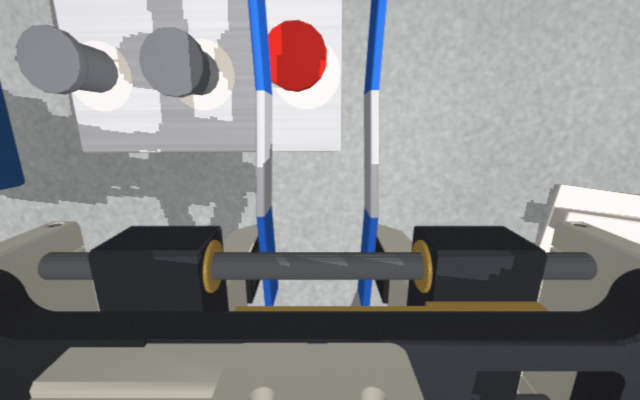

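The red flange disc is at (297,55), nearer the left jaw (260) than the right (375). The jaws must shift about 12 mm left and 5 mm back.

```bash
python3 -m jog '[57,-0.1,-0.14,0,-0.05, 57,-0.06,-0.13,0,-0.05, 57,0,0,0,0, 57,0,0,0,0]'
cat > jc.py <<'E'
from h import *
s,m=st();j=s["position"]+m@[.1083,-.0003,.0144];d=m.T@(np.array([.584,-.095,.042])-j)
print("jaw mid",j.round(4),"units to go",(d/.04).round(3))
p=camera_params("wrist");im=get_image("wrist")[:,:,::-1];cv2.imwrite("pics/wl.png",im)
for k in("red","blue"):
    for a,c,b,r in blobs(im,k,300)[:2]: print(k,a,c,b)
E
python3 jc.py
```

```text
clock: 17.0
position: [0.4744, -0.0978, 0.1157]
ee_rot: [-3.11, -0.057, -0.044]
force: [-0.6, -0.5, -1.3]
width: 0.619
t17.00 pos [ 0.4744 -0.0978  0.1157] toolx yaw 2.09 z [ 0.028  0.031 -0.999] w 57.0 F [-0.6 -0.5 -1.3] q [ 0.32  0.39 -0.25  2.07  0.1   0.68 -1.53]
jaw mid [ 0.583  -0.0931  0.1044] units to go [-0.021  0.096  1.558]
red 3637 [318.2  44.8] [286   9  65  73]
blue 3609 [ 12.5 116.3] [  0   0  38 181]
blue 1486 [259.8  44.6] [248   0  24  94]
```

```bash
python3 -m jog '[57,0,0,0.15,0, 57,0,0,0.2,0, 57,0,0,0.15,0, 57,0,0,0.05,0, 57,0,0,0,0, 57,0,0,0,0]'; python3 jc.py
```

```text
clock: 17.55
position: [0.4752, -0.0971, 0.0911]
ee_rot: [-3.11, -0.058, -0.045]
force: [0.9, -0.9, -0.3]
width: 0.618
t17.55 pos [ 0.4752 -0.0971  0.0911] toolx yaw 2.10 z [ 0.028  0.031 -0.999] w 56.8 F [ 0.9 -0.9 -0.3] q [ 0.3   0.43 -0.24  2.09  0.12  0.62 -1.54]
jaw mid [ 0.5838 -0.0924  0.0799] units to go [-0.025  0.095  0.945]
red 4746 [318.   35.5] [280   0  76  78]
blue 1499 [259.8  44.8] [248   0  24  95]
blue 1316 [375.2  44.2] [365   0  22  94]
```

```bash
python3 -m jog '[57,0,0,0.15,0, 57,0,0,0.2,0, 57,0,0,0.2,0, 57,0,0,0.2,0, 57,0,0,0.15,0, 57,0,0,0.05,0, 57,0,0,0,0, 57,0,0,0,0]'; python3 jc.py
```

```text
clock: 18.27
position: [0.4763, -0.0958, 0.0485]
ee_rot: [-3.11, -0.057, -0.044]
force: [0.3, -0.3, -1.4]
width: 0.62
t18.27 pos [ 0.4763 -0.0958  0.0485] toolx yaw 2.09 z [ 0.027  0.031 -0.999] w 57.0 F [ 0.3 -0.3 -1.4] q [ 0.28  0.5  -0.22  2.11  0.15  0.52 -1.57]
jaw mid [ 0.5849 -0.0911  0.0373] units to go [-0.023  0.093 -0.122]
red 5240 [318.7  26.7] [266   0 106  67]
blue 1468 [259.7  44.8] [248   0  24  95]
blue 1269 [375.4  44.6] [365   0  22  94]
```

View pics/wl.png

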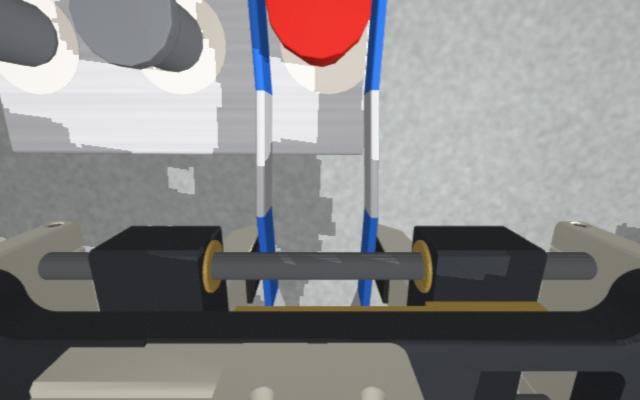

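The stopper flange sits centred (col 318) between the jaws (260 and 375). I raise the jaws 5 mm, then squeeze.

```bash
python3 -m jog '[57,0,0,-0.12,0, 57,0,0,0,0, 54,0,0,0,0, 52,0,0,0,0, 50,0,0,0,0, 48,0,0,0,0, 46,0,0,0,0, 44,0,0,0,0, 42,0,0,0,0, 42,0,0,0,0, 42,0,0,0,0, 42,0,0,0,0, 42,0,0,0,0]' 25; python3 jc.py
```

```text
clock: 19.4
position: [0.4773, -0.0962, 0.0556]
ee_rot: [-3.111, -0.057, -0.049]
force: [-1.2, 0.4, -1.6]
width: 0.522
t19.40 pos [ 0.4773 -0.0962  0.0556] toolx yaw 2.07 z [ 0.031  0.031 -0.999] w 48.0 F [-1.2  0.4 -1.6] q [ 0.28  0.49 -0.22  2.11  0.14  0.53 -1.57]
jaw mid [ 0.5859 -0.0916  0.0446] units to go [-0.054  0.086  0.061]
red 5547 [315.1  29.5] [266   0  99  72]
blue 502 [354.5  67.2] [349  35  12  58]
blue 571 [279.6  70.3] [273  41  15  54]
```

```bash
python3 -m jog '[42,0,0,-0.08,0, 42,0,0,-0.15,0, 42,0,0,-0.2,0, 42,0,0,-0.25,0, 42,0,0,-0.3,0, 42,0,0,-0.3,0, 42,0,0,-0.3,0, 42,0,0,-0.25,0, 42,0,0,-0.15,0, 42,0,0,-0.1,0, 42,0,0,0,0, 42,0,0,0,0, 42,0,0,0,0]'; python3 jc.py
python3 - <<'E'
from h import *
I={}
for n in("scene","side"):
    p=camera_params(n);im=get_image(n)[:,:,::-1];cv2.imwrite(f"pics/{n}7.png",im);I[n]=im
    for a,c,b,r in blobs(im,"red"): print(n,a,c,b)
cv2.imwrite('pics/both7.png',np.hstack([cv2.resize(I['scene'][130:330,200:400],None,fx=2,fy=2),cv2.resize(I['side'][80:280,220:420],None,fx=2,fy=2)]))
E
```

```text
clock: 20.53
position: [0.4736, -0.0988, 0.1481]
ee_rot: [-3.111, -0.058, -0.05]
force: [-0.2, -0.9, -0.6]
width: 0.516
t20.53 pos [ 0.4736 -0.0988  0.1481] toolx yaw 2.10 z [ 0.032  0.03  -0.999] w 47.5 F [-0.2 -0.9 -0.6] q [ 0.33  0.34 -0.26  2.04  0.08  0.75 -1.51]
jaw mid [ 0.5822 -0.0941  0.1372] units to go [-0.034  0.092  2.379]
red 5524 [315.1  29.4] [266   0  99  72]
blue 9180 [26.5 95. ] [  0   0  68 176]
blue 520 [354.5  66.6] [348  35  13  58]
scene 276 [278.9 201.7] [270 193  19  22]
scene 157 [419.7 266.9] [414 258  13  19]
side 176 [301.6 152.5] [294 146  16  16]
side 183 [264.9 272.5] [259 263  12  20]
```

View pics/both7.png

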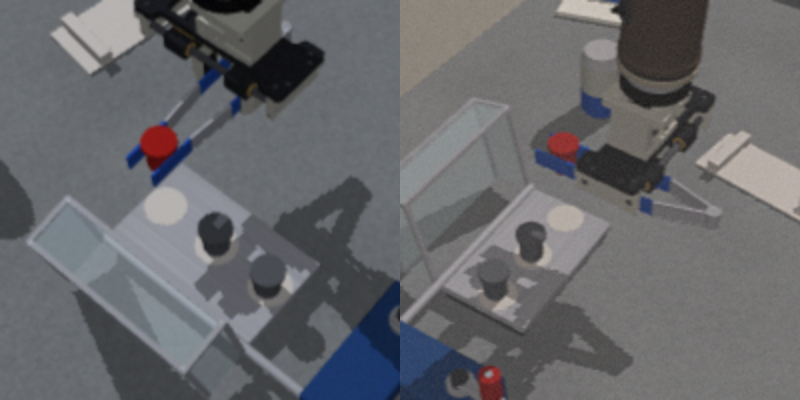

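The stopper is held upright in the squeezed jaws above its empty seat. Both grey stoppers are still standing and the lid is open. After a short still spell I hand in.

```bash
python3 -m jog '[42,0,0,0,0, 42,0,0,0,0, 42,0,0,0,0, 42,0,0,0,0, 42,0,0,0,0, 42,0,0,0,0]'
python3 - <<'E'
from h import *
for n in ("scene","side"): print([(c.tolist()) for a,c,b,r in blobs(get_image(n)[:,:,::-1],"red")])
s,_=st();print(abs(s["dq"]).max());print(sign_off())
E
```

```text
clock: 21.18
position: [0.4727, -0.0985, 0.1463]
ee_rot: [-3.11, -0.058, -0.044]
force: [-0.4, -0.1, -1.8]
width: 0.516
[[279.3, 201.8], [419.8, 266.8]]
[[301.7, 153.2], [264.9, 272.5]]
t21.28 pos [ 0.4727 -0.0986  0.1463] toolx yaw 2.11 z [ 0.028  0.031 -0.999] w 47.7 F [-0.7  0.  -2.9] q [ 0.33  0.34 -0.26  2.04  0.08  0.75 -1.51]
0.002645653152514916
the job is handed in; nothing more can be done
None
```

The job is handed in at 21.3 s. I wound the crank clockwise just past one full turn, so the lid is open. I then took the tongs off their rest and lifted the red stopper off the rack with them.

**Last checks**
- **Stopper:** it is held still in the squeezed tongs, with the grips at 47.7 mm (48 mm is closed on a stopper). By the arm's own pose its underside is about 9 cm above the deck and its middle about 11 cm. I did not measure its height separately in the images.
- **Holding still:** joint speeds were under 0.003 rad/s. The arm sank about 2 mm in the last half second before hand-in.
- **Lid and crank:** the pictures show the lid leaning back behind the deck. Two camera readings put the crank roughly 2 to 4° past a full turn. The arm's own last reading on the knob was 357.4°, before a final nudge that I did not measure at the arm.
- **Other objects:** both grey stoppers still stand in their places on the deck. The can's position in the images had not changed when last measured, and it was still standing in the last picture.

**Disagreement:** one two-camera fix on the red stopper was 7 mm off because a jaw hid part of it. I centred the jaws with the wrist camera instead.

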